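# Log three cells on the bench cell counter

### The job

Log the three cells just seen under the microscope on the cell counter: press the square key, then the cross-shaped key, then the round key, and finish with the long bar in front that books the total. Press each key fully down for a moment and let it come right back up before the next, never out of turn and never going back to an earlier one. Do not press the triangular key, and leave the things on and around the counter where they stand.

Things in the scene. Friction and masses are not known exactly. Their poses are not given: they have to be found in the camera images.
- counter: the cell counter: white desk unit fixed to the bench, 180 mm (its x, away from the robot) x 400 mm (its y) x 55 mm high, origin under its centre. On its flat deck four black keys stand in a row along y, 20 mm beyond the centre, at y -90, -30, 30 and 90 mm, in an order that changes; the long bar key is 52 mm in front of the centre. A flat dark display lies at the +y end
- key_square_top (a point): centre of the top face of the square key, cap 32 x 32 mm; black plastic, stands 18 mm above the deck (73 mm above the bench) when up; the point moves with the key; axes as the counter's
- key_square (a joint): how far the square key is pressed: 0 up, 0.008 m fully down; sprung, 1.5 N to start and 4.5 N fully down, comes back up by itself
- pin_square (a joint): the square key's tell-tale pin, a 6 mm steel pin standing 9.5 mm above the deck, 34 mm beyond the key's centre: the key carries it down and it stays at the deepest point reached, 0 up, 0.008 m fully down; look only, it cannot be touched
- key_cross_top (a point): centre of the top face of the cross-shaped (plus sign) key, cap 42 mm over each pair of 14 mm wide arms; black plastic, stands 18 mm above the deck (73 mm above the bench) when up; the point moves with the key; axes as the counter's
- key_cross (a joint): how far the cross key is pressed: 0 up, 0.008 m fully down; sprung, 1.5 N to start and 4.5 N fully down, comes back up by itself
- pin_cross (a joint): the cross key's tell-tale pin, a 6 mm steel pin standing 9.5 mm above the deck, 34 mm beyond the key's centre: the key carries it down and it stays at the deepest point reached, 0 up, 0.008 m fully down; look only, it cannot be touched
- key_round_top (a point): centre of the top face of the round key, cap 34 mm across; black plastic, stands 18 mm above the deck (73 mm above the bench) when up; the point moves with the key; axes as the counter's
- key_round (a joint): how far the round key is pressed: 0 up, 0.008 m fully down; sprung, 1.5 N to start and 4.5 N fully down, comes back up by itself
- pin_round (a joint): the round key's tell-tale pin, a 6 mm steel pin standing 9.5 mm above the deck, 34 mm beyond the key's centre: the key carries it down and it stays at the deepest point reached, 0 up, 0.008 m fully down; look only, it cannot be touched
- key_bar_top (a point): centre of the top face of the long bar key that books the total, cap 24 x 150 mm, lengthwise along the counter's y, alone in front of the row of four on the robot's side; black plastic, stands 18 mm above the deck (73 mm above the bench) when up; the point moves with the key; axes as the counter's
- key_bar (a joint): how far the bar key is pressed: 0 up, 0.008 m fully down; sprung, 1.5 N to start and 4.5 N fully down, comes back up by itself
- pin_bar (a joint): the bar key's tell-tale pin, a 6 mm steel pin standing 9.5 mm above the deck, 95 mm from the bar's centre towards the counter's +y: the key carries it down and it stays at the deepest point reached, 0 up, 0.008 m fully down; look only, it cannot be touched
- key_triangle_top (a point): centre of the top face of the triangular key, equilateral cap of about 42 mm side; not part of the sequence; black plastic, stands 18 mm above the deck (73 mm above the bench) when up; the point moves with the key; axes as the counter's
- key_triangle (a joint): how far the triangle key is pressed: 0 up, 0.008 m fully down; sprung, 1.5 N to start and 4.5 N fully down, comes back up by itself
- pin_triangle (a joint): the triangle key's tell-tale pin, a 6 mm steel pin standing 9.5 mm above the deck, 34 mm beyond the key's centre: the key carries it down and it stays at the deepest point reached, 0 up, 0.008 m fully down; look only, it cannot be touched
- specimen_jar: closed white-capped specimen jar, 38 mm across, 45 mm high, standing on the -y end of the counter's deck, about 163 mm from the counter's centre; leave alone; origin under its centre
- slide_tray: flat cardboard tray of glass slides, 100 x 200 x 8 mm, lying on the bench in front of the counter; leave alone; origin under its centre
- tube_rack: white rack of capped sample tubes, 75 x 140 mm, 96 mm high, beyond the counter's +y end; leave alone; origin under its centre
- slide_box: closed black slide box, 85 x 100 x 35 mm, beyond the counter's -y end; leave alone; origin under its centre
- wash_bottle: white wash bottle, 68 mm across, 180 mm high, on the left of the bench; leave alone; origin under its centre
- beaker: glass beaker, 70 mm across, 90 mm high, on the right of the bench; leave alone; origin under its centre
- petri_dish: clear petri dish, 94 mm across, 15 mm high, on the bench off the counter's front right corner; leave alone; origin under its centre

How it is judged:
On the way, in this order (a step that is already met when the one before it is completed fails the run):
1. the square key is pressed fully down (more than 5.5 of its 8 mm) for 0.1 s while every other key is up (less than 2 mm) (value of joint key_square above 0.0055 m and value of joint each of key_cross, key_round, key_bar, key_triangle below 0.002 m), for 0.1 s.
2. the cross key is pressed fully down (more than 5.5 of its 8 mm) for 0.1 s while every other key is up (less than 2 mm) (value of joint key_cross above 0.0055 m and value of joint each of key_square, key_round, key_bar, key_triangle below 0.002 m), for 0.1 s.
3. the round key is pressed fully down (more than 5.5 of its 8 mm) for 0.1 s while every other key is up (less than 2 mm) (value of joint key_round above 0.0055 m and value of joint each of key_square, key_cross, key_bar, key_triangle below 0.002 m), for 0.1 s.
4. the bar key is pressed fully down (more than 5.5 of its 8 mm) for 0.1 s while every other key is up (less than 2 mm) (value of joint key_bar above 0.0055 m and value of joint each of key_square, key_cross, key_round, key_triangle below 0.002 m), for 0.1 s.
At the end, for the whole second after the job is handed in: All five keys are up again (less than 2 mm down); the tell-tale pins of the square, cross, round and bar keys are down (more than 5 mm), that of the triangular key is up (less than 3 mm); the things around are at rest within 30 mm of where they started (value of joint each of key_square, key_cross, key_round, key_bar, key_triangle below 0.002 m and value of joint each of pin_square, pin_cross, pin_round, pin_bar above 0.005 m and value of joint pin_triangle below 0.003 m and linear speed of each of specimen_jar, slide_tray, tube_rack, slide_box, wash_bottle, beaker, petri_dish below 0.02 m/s and distance of each of specimen_jar, slide_tray, tube_rack, slide_box, wash_bottle, beaker, petri_dish from where it was at the start of the episode below 0.03 m); the robot touches nothing.
It fails at once if the triangular key is pressed (3 mm or more) (value of joint key_triangle above 0.003 m).
It fails at once if a key is pressed out of turn: its tell-tale is 3 mm down before that of the key before it in the sequence is 5 mm down ((value of joint pin_cross above 0.003 m and value of joint pin_square below 0.005 m) or (value of joint pin_round above 0.003 m and value of joint pin_cross below 0.005 m) or (value of joint pin_bar above 0.003 m and value of joint pin_round below 0.005 m)).
It fails at once if an earlier key is down (3 mm or more) while or after the next key in the sequence is pressed (tell-tale 3 mm down) (value of joint each of key_square, pin_cross above 0.003 m or value of joint each of key_cross, pin_round above 0.003 m or value of joint each of key_round, pin_bar above 0.003 m).
It fails at once if any of the things round the counter is moved more than 30 mm or tipped more than 0.35 rad (distance of any of specimen_jar, slide_tray, tube_rack, slide_box, wash_bottle, beaker, petri_dish from where it was at the start of the episode above 0.03 m or angle between any of specimen_jar, slide_tray, tube_rack, slide_box, wash_bottle, beaker, petri_dish's own z axis and vertical above 0.35 rad).
It also fails if it takes over 45 s, if anything falls off the work surface, if the arm or the gripper's body presses on something with over 40 N, if the wrist force passes 120 N, or if a joint passes its speed limit or range.

### The arm

A 6-joint arm with a two-finger parallel gripper is mounted at the origin on the work surface. World frame = base frame: x ahead of the robot, y to its left, z up, the work surface at z = 0. Lengths are in m, angles in rad, forces in N, time in s.
With the tool pointing down it reaches from about 0.25 to 0.725 m from the base axis. Payload 9.7 kg.
Tool frame: the origin (TCP) lies midway between the tips of the shut fingers; the grasp point (between the pads) lies 19 mm behind it; z points along the fingers, y is the line along which they close (so a half turn about z gives the same grasp; the last joint's range is limited). The gripper opens to 85 mm and grips with 20 to 120 N. Pads are 22 mm wide; open, the fingers measure 114 mm over their backs; the gripper's body (76 mm by 85 mm) begins 54 mm behind the grasp point. The pads swing forward as they close: fully open they stand 13 mm farther back than shut.
Start: joints at [1.209, 0.087, 0.176, 1.66, 0, 1.571], TCP at [0.195, 0.514, 0.231] pointing down, gripper open.
Joint ranges: [-3.13, 3.13], [-0.85, 1.81], [-1.15, 1.24], [-2.2, 2.28], [-1.44, 1.52], [-3.14, 3.14]. Speed limits (rad/s): [2.22, 2.22, 2.57, 3.14, 3.14, 3.14].

### API

Orientations are given as a 3x3 rotation matrix whose columns are the frame's x, y, z axes.
In Python, from workcell import arm gives the robot as it stands. Calls block until the motion is done:
- arm.move_pose(position, orientation): joint-space move of the TCP to a pose.
- arm.servo_line(position, ori=None, v=0.15, guard=None): straight line of the TCP; ori=None keeps the orientation; v is the mean speed in m/s. With guard (N) it stops when the force on the tool has changed by that much, and returns True; else False.
- arm.move_j(angles): joint-space move.
- arm.grip(opening): opening from 0.0 (shut) to 1.0 (fully open); the grip force is fixed at half the most; returns when the fingers have stopped.
- arm.dwell(seconds).
- arm.inverse_kinematics(position, orientation): joint angles nearest the present ones, or None.
- arm.get_state(): the state.
- arm.camera(name): name is "side" or "top"; returns a dict with "frame" (384x512x3 uint8, blue, green, red), "depth" (384x512 float32, m along the optical axis (not along the pixel's ray), 0 where there is no reading), "fx", "fy", "cx", "cy" (pixels), "T" (4x4, takes a point from camera to world coordinates). Camera axes: x right, y up, looking along -z (the intrinsics and any distortion apply to the point x, -y, -z); pixel columns grow to the right and rows downward; lengths in m; the calibration is good to about 2 mm. A picture is of the moment at which its call begins.
A pose or a line that the arm cannot do raises arm.Unreachable and nothing moves.
- arm.sign_off(): hands the job in; it is judged then, once.
The state is a dict: "t": time; "joint_pos": joint angles; "dq": joint speeds; "joint_torque": joint torques, N m; "tool_pos": TCP position; "orientation": TCP orientation; "force": force on the tool from outside, world axes, zero at the start; "ft_torque": the same for the moment, N m; "width": opening from 0.0 (shut) to 1.0 (fully open); "finger_force": force on a finger pad.
Only numpy, scipy, OpenCV 4.12 (cv2) and the standard library are available. Lean on these libraries where they do the work, as an engineer would, in place of code of your own. Each camera call takes 0.05 s, during which the arm holds its last target. There are 200 camera calls.

## Working session

There is one attempt and no reset: what is moved stays moved. The work goes in short steps, each a Python script; the robot and the scene stay as the last script left them, time stands still between calls to the robot, and variables do not carry over. Pictures are saved under pics/ and viewed, at most 10 in all, crops included, and the job is handed in when it is done.

```bash
mkdir -p pics
python3 - <<'E'
from workcell import arm
import cv2,numpy as np
for n in("top","side"):
    c=arm.camera(n); cv2.imwrite(f"pics/{n}0.png",c["frame"]); np.savez(f"{n}0.npz",**c)
    print(n,c["fx"],c["fy"],c["cx"],c["cy"],c["T"].round(3).tolist(),[k for k in c])
E
```

```text
top 400.3153358923002 400.3153358923002 256.36717460189226 191.1658538596709 [[-0.028, 0.997, -0.077, 0.401], [-1.0, -0.027, 0.004, -0.041], [0.002, 0.077, 0.997, 1.486], [0.0, 0.0, 0.0, 1.0]] ['frame', 'depth', 'fx', 'fy', 'cx', 'cy', 'T']
side 471.66793138892797 471.66793138892797 254.3609302569174 193.02767508041558 [[0.984, 0.116, -0.137, 0.288], [-0.179, 0.695, -0.696, -1.102], [0.014, 0.709, 0.705, 1.181], [0.0, 0.0, 0.0, 1.0]] ['frame', 'depth', 'fx', 'fy', 'cx', 'cy', 'T']
```

View pics/top0.png

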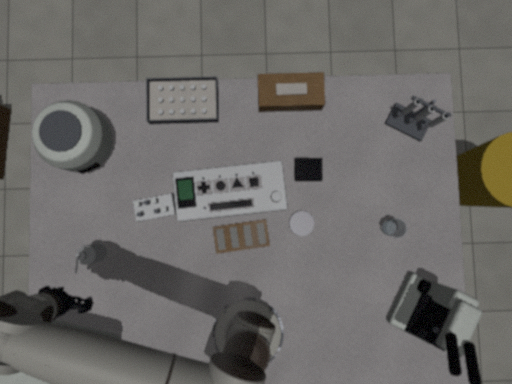

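View pics/side0.png

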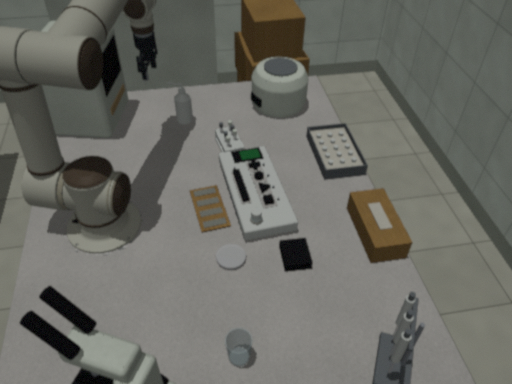

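Top view: the keys in the row, from +y to -y, are cross (203,187), round (221,185), triangle (237,183) and square (254,181). The bar is at (231,205), the jar at (277,197) and the display at (185,191). The side view shows the same order running from the display at (247,155) to the jar at (257,217).

```bash
cat > h.py <<'E'
import cv2,numpy as np
def ray(c,u,v):
    d=c["T"][:3,:3]@np.array([(u-c["cx"])/c["fx"],-(v-c["cy"])/c["fy"],-1.]); return c["T"][:3,3],d
def onplane(c,u,v,z):
    o,d=ray(c,u,v); return o+d*(z-o[2])/d[2]
def tri(r1,r2):
    A=np.stack([r1[1],-r2[1]],1); s=np.linalg.lstsq(A,r2[0]-r1[0],rcond=None)[0]
    p,q=r1[0]+s[0]*r1[1],r2[0]+s[1]*r2[1]; return (p+q)/2,np.linalg.norm(p-q)
def blobs(c,x0,y0,x1,y1,thr,S=6):
    g=cv2.cvtColor(c["frame"][y0:y1,x0:x1],cv2.COLOR_BGR2GRAY)
    G=cv2.resize(g,None,fx=S,fy=S,interpolation=cv2.INTER_CUBIC)
    cs,_=cv2.findContours((G<thr).astype(np.uint8),cv2.RETR_EXTERNAL,cv2.CHAIN_APPROX_NONE)
    out=[]
    for k in cs:
        m=cv2.moments(k)
        if m["m00"]/S/S>15: out.append(((m["m10"]/m["m00"]+.5)/S-.5+x0,(m["m01"]/m["m00"]+.5)/S-.5+y0,m["m00"]/S/S))
    V=cv2.cvtColor(G,cv2.COLOR_GRAY2BGR); cv2.drawContours(V,cs,-1,(0,0,255),1)
    return out,V
E
python3 - <<'E'
from h import *
T,D=[dict(np.load(f"{n}0.npz")) for n in("top","side")]
for n,c,b in(("top",T,(168,155,294,225)),("side",D,(210,140,302,245))):
    o,V=blobs(c,*b,85,S=5); cv2.imwrite(f"pics/{n}1.png",V)
    for k in o: print(n,np.round(k,1),onplane(c,k[0],k[1],.073).round(4))
g=cv2.inRange(T["frame"],(150,)*3,(255,)*3)
E
```

```text
top [230.8 204.4 266.5] [0.4653 0.0445 0.073 ]
top [203.3 187.1  77.7] [0.5291 0.1405 0.073 ]
top [220.2 185.2  65.6] [0.5341 0.0807 0.073 ]
top [236.9 183.5  55.2] [0.5386 0.0212 0.073 ]
top [253.6 181.5  75.2] [ 0.544 -0.038  0.073]
top [185.3 192.1 513.5] [0.5131 0.2043 0.073 ]
side [291.1 241.6 123. ] [ 0.5754 -0.2314  0.073 ]
side [271.  235.1 161.3] [ 0.5207 -0.1962  0.073 ]
side [218.8 227.5  26. ] [ 0.3673 -0.1389  0.073 ]
side [268.1 199.2  90.5] [ 0.5425 -0.0438  0.073 ]
side [263.5 186.9  71.6] [0.5388 0.016  0.073 ]
side [240.6 185.3 234.4] [0.4639 0.036  0.073 ]
side [249.3 159.2 486.5] [0.5163 0.1647 0.073 ]
```

View pics/top1.png

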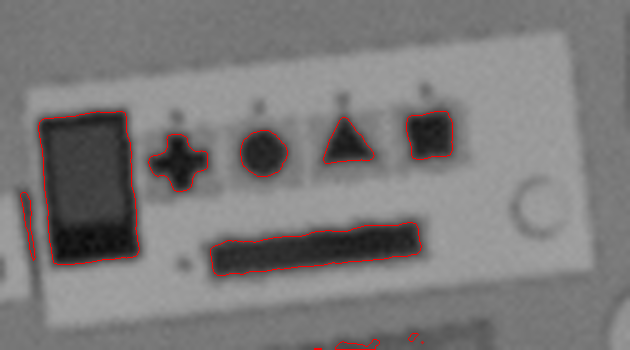

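View pics/side1.png

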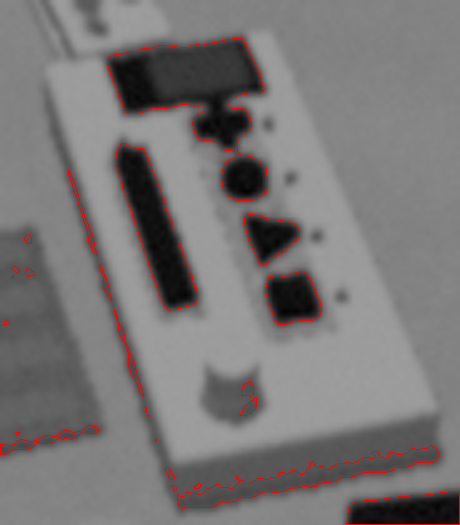

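The crops confirm the order +y to -y as cross, round, triangle, square, and the rays give a 60 mm pitch and 71.5 mm from row to bar, against 60 and 72 expected. Next I check height across the two views, then move above the square key with the fingers shut, clearing the wash bottle.

```bash
cat >> h.py <<'E'
K=dict(cross=(.5291,.1405),round=(.5341,.0807),square=(.544,-.038),bar=(.4653,.0445))
yaw=.085; cy=np.array([-np.sin(yaw),np.cos(yaw),0])
def ori(s):
    y=s*cy; z=np.array([0,0,-1.]); return np.stack([np.cross(y,z),y,z],1)
E
python3 - <<'E'
from h import *
from workcell import arm
T,D=[dict(np.load(f"{n}0.npz")) for n in("top","side")]
for n,a,b in(("square",(253.6,181.5),(268.1,199.2)),("triangle",(236.9,183.5),(263.5,186.9)),("bar",(230.8,204.4),(240.6,185.3))):
    p,e=tri(ray(T,*a),ray(D,*b)); print(n,p.round(4),"gap",e.round(4))
s=arm.get_state(); print(s["orientation"].round(2).tolist() if hasattr(s["orientation"],"round") else s["orientation"])
for n in K:
  for g in(1,-1):
    for z in(.2,.062): print(n,g,z,np.round(q,2) if (q:=arm.inverse_kinematics([*K[n],z],ori(g))) is not None else None)
try: arm.servo_line([.195,.514,.30])
except arm.Unreachable: print("unreach up")
arm.grip(0.0)
print(arm.get_state()["tool_pos"],arm.get_state()["t"])
E
```

```text
square [ 0.5444 -0.038   0.0669] gap 0.0007
triangle [0.5397 0.0215 0.0674] gap 0.001
bar [0.4654 0.0451 0.0643] gap 0.0003
[[-0.94, 0.35, -0.0], [0.35, 0.94, -0.0], [-0.0, -0.0, -1.0]]
cross 1 0.2 [0.26 0.07 0.1  1.6  0.   0.17]
cross 1 0.062 [ 0.26  0.08 -0.16  1.33  0.    0.17]
cross -1 0.2 [ 0.26  0.07  0.1   1.6   0.   -2.97]
cross -1 0.062 [ 0.26  0.08 -0.16  1.33  0.   -2.97]
round 1 0.2 [0.15 0.05 0.08 1.6  0.   0.06]
round 1 0.062 [ 0.15  0.07 -0.17  1.33  0.    0.06]
round -1 0.2 [ 0.15  0.05  0.08  1.6   0.   -3.08]
round -1 0.062 [ 0.15  0.07 -0.17  1.33  0.   -3.08]
square 1 0.2 [-0.07  0.07  0.09  1.6   0.   -0.15]
square 1 0.062 [-0.07  0.08 -0.16  1.33  0.   -0.15]
square -1 0.2 [-0.07  0.07  0.09  1.6   0.    2.99]
square -1 0.062 [-0.07  0.08 -0.16  1.33  0.    2.99]
bar 1 0.2 [ 0.1  -0.12 -0.09  1.6   0.    0.01]
bar 1 0.062 [ 0.1  -0.11 -0.34  1.33  0.    0.01]
bar -1 0.2 [ 0.1  -0.12 -0.09  1.6   0.   -3.13]
bar -1 0.062 [ 0.1  -0.11 -0.34  1.33  0.   -3.13]
[0.19499319 0.51399453 0.30004441] 1.475
```

Triangulated heights are 64–67 mm. The visible side faces pull them below the 73 mm cap top, so they agree with it. I press the square key under a force guard, then check.

```bash
cat >> h.py <<'E'
def press(arm,n,hi=.11):
    st=lambda: (lambda s:(round(s["t"],2),np.round(s["tool_pos"],4).tolist(),np.round(s["force"],1).tolist()))(arm.get_state())
    arm.servo_line([*K[n],hi],ori=ori(1)); arm.servo_line([*K[n],.077],v=.1); print(n,"above",st())
    g=arm.servo_line([*K[n],.0645],v=.02,guard=12); arm.dwell(.3); print("down",g,st())
    arm.servo_line([*K[n],hi],v=.06); arm.dwell(.2); print("up",st())
E
python3 - <<'E'
from h import *
from workcell import arm
arm.move_pose([*K["square"],.2],ori(1)); press(arm,"square")
arm.servo_line([*K["square"],.2]); arm.move_pose([.40,.25,.3],ori(1))
c=arm.camera("side"); cv2.imwrite("pics/s2.png",cv2.resize(c["frame"][140:245,210:302],None,fx=5,fy=5,interpolation=cv2.INTER_CUBIC)); print(arm.get_state()["t"])
E
```

```text
square above (5.06, [0.5441, -0.038, 0.0774], [0.9, -0.0, -0.1])
down False (6.13, [0.5445, -0.038, 0.0651], [1.0, -0.5, 4.9])
up (7.24, [0.5438, -0.038, 0.1096], [-0.2, -0.5, 0.5])
9.3167
```

View pics/s2.png

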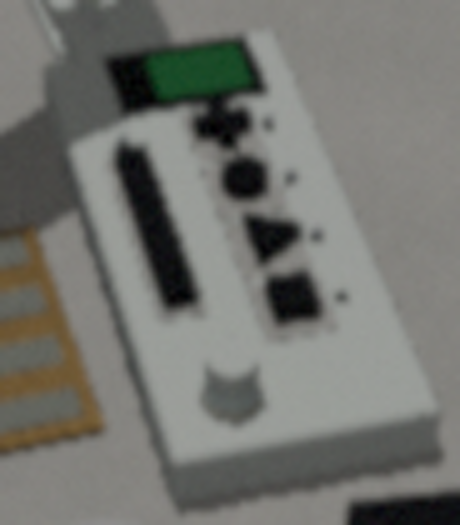

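The picture shows the keys all up and nothing moved; the pin by the square key (342,296) is too small to read. The force (4.9 N at z = 0.0651, 7.9 mm down) shows full travel, so I carry on and stop if any press falls short.

```bash
sed -i 's/print("down",g,st())/print("down",g,st()); ok=arm.get_state()["force"][2]>3.6 and arm.get_state()["tool_pos"][2]<.0665/; s/print("up",st())/print("up",st()); return ok/' h.py
python3 - <<'E'
from h import *
from workcell import arm
arm.move_pose([*K["cross"],.2],ori(1))
for n in("cross","round","bar"):
    if not press(arm,n): print("SHORT",n); break
arm.servo_line([*K[n],.2]); arm.move_pose([.35,.25,.3],ori(1))
for m in("top","side"): c=arm.camera(m); cv2.imwrite(f"pics/{m}3.png",c["frame"])
print(arm.get_state()["t"])
E
```

```text
cross above (11.36, [0.5291, 0.1405, 0.0773], [0.2, 0.1, 0.2])
down False (12.43, [0.5296, 0.1406, 0.0651], [1.6, 0.5, 5.8])
up (13.54, [0.5289, 0.1404, 0.1096], [0.1, 0.1, -0.5])
round above (14.57, [0.5339, 0.0811, 0.0769], [-0.1, 0.6, -0.1])
down False (15.65, [0.5346, 0.0808, 0.0651], [0.5, 0.7, 5.8])
up (16.76, [0.5339, 0.0807, 0.1096], [0.4, -0.2, -0.2])
bar above (17.91, [0.4653, 0.0446, 0.0768], [1.0, 1.6, 0.6])
down False (18.98, [0.4658, 0.0446, 0.065], [0.6, 0.1, 5.2])
up (20.09, [0.4651, 0.0445, 0.1096], [0.4, 0.7, 0.7])
21.9417
```

View pics/side3.png

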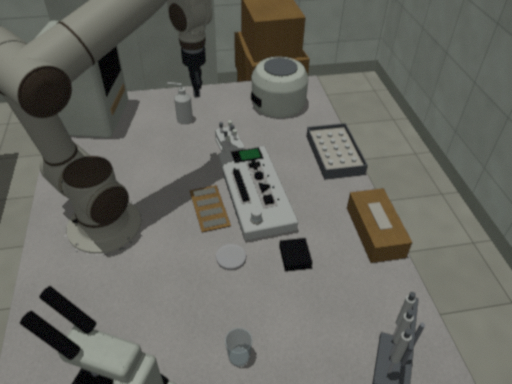

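All keys are up, the arm is clear, and the jar (257,217), tray (210,208), petri dish (231,257), slide box (295,254) and wash bottle (183,108) stand where they were.

```bash
python3 -c "
from workcell import arm
print(arm.sign_off())"
```

```text
the job is handed in; nothing more can be done
None
```

I pressed the square, cross, round and bar keys in that order, each about 8 mm down at 5–6 N, left the triangular key alone, saw nothing moved in the last picture, and handed the job in at about 22 s; the tell-tale pins were too small to read in the images, and no verdict came back.

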